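Set the test-air valve half open

ROBOT

A 6-joint arm with a two-finger parallel gripper is mounted at the origin on the work surface. World frame = base frame: x ahead of the robot, y to its left, z up, the work surface at z = 0. Lengths are in m, angles in rad, forces in N, time in s.
With the tool pointing down it reaches from about 0.275 to 0.725 m from the base axis. Payload 15.9 kg.
Tool frame: the origin (TCP) lies at the centre of the arm's flange, where the gripper is bolted on; the fingertips stand 173 mm ahead of it and the grasp point (between the pads) lies 155 mm ahead of it; z points along the fingers, y is the line along which they close (so a half turn about z gives the same grasp; the last joint's range is limited). The gripper opens to 85 mm and grips with 20 to 120 N. Pads are 22 mm wide; open, the fingers measure 114 mm over their backs; the gripper's body (76 mm by 85 mm) begins 54 mm behind the grasp point. The pads swing forward as they close: fully open they stand 13 mm farther back than shut.
Start: joints at [1.264, 0.213, -0.034, 1.323, 0, 1.571], TCP at [0.151, 0.477, 0.405] pointing down, gripper open.
Joint ranges: [-2.98, 2.98], [-0.74, 1.72], [-1.14, 1.35], [-2.1, 2.04], [-1.57, 1.44], [-3.14, 3.14]. Speed limits (rad/s): [1.89, 1.89, 2.39, 2.57, 3.14, 3.14].

INTERFACE

Orientations are given as a 3x3 rotation matrix whose columns are the frame's x, y, z axes.
In Python, from rig import arm, imaging, workorder gives the robot as it stands.
- The arm moves only by the tool play_rows, never from a script. Its argument "series" is a list of rows, each a list of 3 entries, a list of its own where there are three numbers: the shift along the world's x, y, z in cm, then the turn about the world's z in rad, then the finger opening in cm, from 0 to 8.54. A call has 1 to 12 rows; each row shifts and turns the commanded pose from where the row before left it; what a row does not reach is not made up. A row lasts 1/8 s, in which the tool goes at most 62.5 mm and 10.7 degrees, less where a joint would pass 70% of its speed; a pose out of reach is approached as far as the arm can. A call is refused whole if a number of a shift passes 6.25 or a number of a turn 0.188, either way. A call with a gripper value outside its range is refused whole. The fingers move at their own pace and stop on an object; "squeeze" is the grip in N (left out, the last holds). Time passes only in rows, so rows that do not move let the fingers close. It gives the time, the measured TCP pose, the force, the opening and the grip force at its end, in the units of the state.
- arm.state(): the state, without advancing time (a new reading comes with each control period).
- imaging.grab_frame(name): name is "scene" or "top" or "wrist"; returns the picture (400x640x3 uint8, blue, green, red); there is no depth.
- imaging.camera_info(name): a dict with "fx", "fy", "cx", "cy" (pixels), "cam_to_world" (4x4, takes a point from camera to world coordinates); the wrist camera has in their place "hand_eye" (4x4, takes a point from camera to tool coordinates, whose origin is the TCP and whose axes are the flange's). Camera axes: x right, y up, looking along -z (the intrinsics and any distortion apply to the point x, -y, -z); pixel columns grow to the right and rows downward; lengths in m; the calibration is good to about 2 mm. A picture is of the moment at which its call begins: read the wrist's pose just before it. camera_info takes no time and is no camera call.
- workorder.close_job(): hands the job in; it is judged then, once.
The state is a dict: "clock": time; "joint_positions": joint angles; "joint_vel": joint speeds; "effort": joint torques, N m; "position": TCP position; "tool_rot": TCP orientation; "contact_force": force on the tool from outside, world axes, zero at the start; "torque": the same for the moment, N m; "opening": finger opening in m; "grasp_force": force on a finger pad.
Only numpy, scipy, OpenCV 4.12 (cv2) and the standard library are available. Lean on these libraries where they do the work, as an engineer would, in place of code of your own. Each camera call takes 0.05 s, during which the arm holds its last target. There are 200 camera calls.

TASK

The clutch drum is about to be air-checked: set the blue-handled ball valve to half open by turning its lever anticlockwise (seen from above) until it lies over the yellow 45-degree mark, and let go of it there. Leave the red-handled valve as you find it.

Things in the scene. Friction and masses are not known exactly. Their poses are not given: they have to be found in the camera images.
- blue_valve: Brass ball valve with the BLUE lever, fixed to the bench. Origin: bench top, on the lever's vertical turning axis; z up. Pipe along y, 48 mm gauge 105 mm out on +y (top at 47 mm). Grey quadrant plate under the lever, radius 118 mm, top at 57 mm, with radial marks out to its rim: black = shut, along -x; yellow = half open, midway between -x and -y; green = open, along -y.
- blue_lever (a joint): Angle of the blue lever in rad: 0 = shut (over the black mark), grows anticlockwise seen from above, 0.785 = half open (over the yellow mark), 1.571 = fully open (stop). It starts between 0 and 0.3. Dry friction of 0.15 N m (about 2.3 N at the grip point); it stays where it is left.
- blue_grip (a point): Centre of the blue grip, 66 mm from the turning axis, 86 mm above the bench. x points outward along the lever, y across it, z up. The grip is a level bar, 28 to 100 mm from the axis, 16 mm wide, 22 mm high (75 to 97 mm above the bench), free on both sides above the quadrant plate, so it can be pinched across its width from above.
- red_grip (a point): The same point on the RED lever of a second, otherwise identical valve 0.25 to 0.55 m to the left or right of the blue one (the side varies). Same sizes and axes. That lever stands at any angle from shut to fully open and must be left as it is.

How it is judged:
At the end, for the whole second after the job is handed in: The blue lever rests within about 11 degrees (0.19 rad) of half open (0.785 rad, the yellow mark), and the grip of the red lever is within 12 mm of where it began (value of joint blue_lever between 0.595 and 0.975 rad and velocity of joint blue_lever between -0.05 and 0.05 rad/s and distance of red_grip from where it was at the start of the episode below 0.012 m); the robot touches nothing.
It fails at once if the red lever is turned (its grip moves more than 12 mm) (distance of red_grip from where it was at the start of the episode above 0.012 m).
It also fails if it takes over 29 s, if anything falls off the work surface, if the arm or the gripper's body presses on something with over 40 N, if the wrist force passes 120 N, or if a joint passes its speed limit or range.

## Working session

There is one attempt and no reset: what is moved stays moved. The work goes in short steps, Python scripts to look and compute and a tool call to move; the robot and the scene stay as the last step left them, time stands still between calls to the robot, and variables do not carry over. Pictures are saved under pics/ and viewed, at most 10 in all, crops included, and the job is handed in when it is done.

Besides the shell and the picture viewer there is one more tool, called after ">>>" as name(argument=value, ...), one argument or row to a line, values as JSON. play_rows: Moves the arm, as the interface text tells. Its arguments: {"type":"object","properties":{"series":{"type":"array"},"squeeze":{"type":"number"}},"required":["series"]}

```bash
mkdir -p pics; python3 - <<'E'
from rig import arm, imaging
import cv2,numpy as np
np.set_printoptions(precision=4,suppress=True)
s=arm.state();print(s['clock'],s['position'],s['tool_rot'],s['opening'])
for n in("top","scene"):
    cv2.imwrite(f"pics/{n}0.png",imaging.grab_frame(n)); c=imaging.camera_info(n);print(n,c)
E
```

```text
0.0 [0.1509 0.4765 0.4042] [[-0.9533  0.302  -0.0003]
 [ 0.302   0.9533 -0.001 ]
 [ 0.     -0.0011 -1.    ]] 0.0855147262621826
top {'fx': 419.50073042491783, 'fy': 419.50073042491783, 'cx': 317.4517072827563, 'cy': 198.48818052955787, 'cam_to_world': array([[ 0.0193,  0.9969, -0.0768,  0.4737],
       [-0.9996,  0.021 ,  0.0212, -0.0056],
       [ 0.0228,  0.0763,  0.9968,  0.938 ],
       [ 0.    ,  0.    ,  0.    ,  1.    ]])}
scene {'fx': 365.63205956247464, 'fy': 365.63205956247464, 'cx': 323.53322422972906, 'cy': 204.3277126089692, 'cam_to_world': array([[ 0.6404, -0.5948,  0.4859,  0.9215],
       [ 0.768 ,  0.5051, -0.3939, -0.3021],
       [-0.0111,  0.6254,  0.7802,  0.6408],
       [ 0.    ,  0.    ,  0.    ,  1.    ]])}
```

View pics/top0.png

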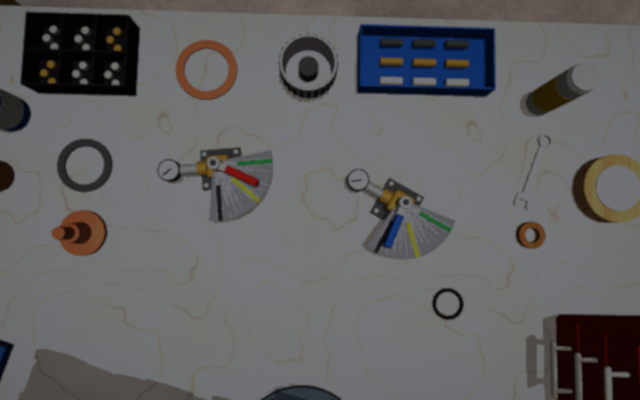

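View pics/scene0.png

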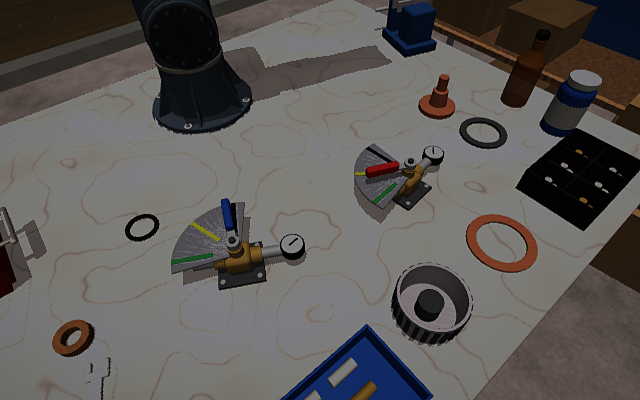

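Top view: the blue valve's hub is at about (405,202). Its blue lever is centred near (394,231), with the yellow mark running (406,222)–(417,256), and green to the right. The red valve is at about (213,163), well to the left. Next I measure with colour masks.

```bash
cat > h.py <<'E'
from rig import arm, imaging
import cv2,numpy as np
np.set_printoptions(precision=4,suppress=True)
def ray(n,px,z):
    c=imaging.camera_info(n);T=np.array(c['cam_to_world']);px=np.atleast_2d(px)
    d=np.c_[(px[:,0]-c['cx'])/c['fx'],-(px[:,1]-c['cy'])/c['fy'],-np.ones(len(px))]@T[:3,:3].T
    return T[:3,3]+d*((z-T[2,3])/d[:,2])[:,None]
HSV={'blue':((105,150,50),(125,255,255)),'yellow':((24,130,80),(34,255,255)),'green':((45,120,50),(80,255,255))}
def line(n,img,col,roi,z):
    x0,y0,x1,y1=roi
    m=cv2.inRange(cv2.cvtColor(img,cv2.COLOR_BGR2HSV),*HSV[col]);k=np.zeros_like(m);k[y0:y1,x0:x1]=m[y0:y1,x0:x1]
    _,l,st,_=cv2.connectedComponentsWithStats(k);i=1+np.argmax(st[1:,4])
    v,u=np.nonzero(l==i);P=ray(n,np.c_[u,v],z)[:,:2]
    vx,vy,px,py=cv2.fitLine(P.astype(np.float32),cv2.DIST_L2,0,.01,.01).ravel()
    return P.mean(0),np.array([vx,vy]),len(P),np.c_[u,v].mean(0)
E
python3 - <<'E'
from h import *
for n,roi in(("top",(360,180,460,265)),("scene",(165,190,310,280))):
    img=cv2.imread(f"pics/{n}0.png");R={}
    for c,z in(('blue',.092),('yellow',.057),('green',.057)):
        R[c]=line(n,img,c,roi,z);print(n,c,*R[c],np.degrees(np.arctan2(*R[c][1][::-1])))
    a,b=R['yellow'],R['green']
    t=np.linalg.solve(np.c_[a[1],-b[1]],b[0]-a[0]);print('axis',a[0]+t[0]*a[1])
print('hub',ray('top',[405,202],.075))
E
```

```text
top blue [ 0.4765 -0.1772] [ 0.9211 -0.3892] 240 [392.9083 230.85  ] -22.906696
top yellow [ 0.459  -0.2257] [0.9567 0.2911] 108 [412.4815 239.6389] 16.921158
top green [ 0.4978 -0.2731] [0.4769 0.8789] 102 [434.8431 221.598 ] 61.514114
axis [ 0.5363 -0.2022]
scene blue [ 0.4764 -0.1786] [ 0.9255 -0.3789] 227 [226.4537 212.9736] -22.263178
scene yellow [ 0.4597 -0.2258] [0.9582 0.2861] 146 [204.8219 231.1233] 16.626379
scene green [ 0.4976 -0.2737] [0.469  0.8832] 168 [191.3512 257.9524] 62.032852
axis [ 0.535  -0.2034]
hub [[ 0.5367 -0.2055  0.075 ]]
```

>>> play_rows(
  series=[
    [[2,-4,0],-0.02,8.5],
    [[2,-4,0],-0.02,8.5],
    [[2,-4,0],-0.02,8.5],
    [[2,-4,0],-0.02,8.5],
    [[2,-4,0],0,8.5],
    [[2,-4,0],0,8.5],
    [[2,-4,0],0,8.5],
    [[2,-4,0],0,8.5],
  ],
  squeeze=30,
)

```text
clock: 1.1
position: [0.3113, 0.1552, 0.4046]
tool_rot: [[-0.926, 0.377, -0.0], [0.377, 0.926, -0.0], [0.0, -0.0, -1.0]]
contact_force: [0.4, 1.3, 0.1]
opening: 0.0846
grasp_force: 0.0
```

```bash
python3 -c "
from h import *
s=arm.state();print(s['clock'],s['joint_positions'],s['position'],s['tool_rot'][:,1])"
```

```text
1.1 [ 0.4626 -0.1003 -0.3693  1.3018  0.      0.8492] [0.3113 0.1552 0.4046] [ 0.377   0.9262 -0.    ]
```

>>> play_rows(
  series=[
    [[2,-4.1,0],0,8.5],
    [[2,-4.1,0],0,8.5],
    [[2,-4.2,0],0,8.5],
    [[2.1,-4.2,0],0,8.5],
    [[2.1,-4.2,0],0,8.5],
    [[2.1,-4.2,-2],0,8.5],
    [[2.1,-4.2,-2],-0.008,8.5],
    [[2.1,-4.1,-2],0,8.5],
    [[0,0,0],0,8.5],
    [[0,0,0],0,8.5],
  ],
)

```text
clock: 2.35
position: [0.4758, -0.1762, 0.3446]
tool_rot: [[-0.923, 0.385, -0.001], [0.385, 0.923, 0.0], [0.001, 0.0, -1.0]]
contact_force: [-0.9, 0.6, -0.1]
opening: 0.0848
grasp_force: 0.0
```

```bash
python3 -c "
from h import *
s=arm.state();p=s['position'];R=s['tool_rot'];print(s['clock'],s['joint_positions'],p,R)
cv2.imwrite('pics/w1.png',imaging.grab_frame('wrist'))
c=imaging.camera_info('wrist');print(c)
H=np.array(c['hand_eye'])
for P in([.4755,-.1777,.097],[.5357,-.203,.08]):
    q=np.linalg.inv(H)@np.r_[R.T@(np.array(P)-p),1]
    print(c['cx']+c['fx']*q[0]/-q[2],c['cy']+c['fy']*-q[1]/-q[2])
"
```

```text
2.35 [-0.3546  0.2471 -0.1433  1.1812  0.0002  0.0405] [ 0.4758 -0.1762  0.3446] [[-0.9229  0.3849 -0.0008]
 [ 0.3849  0.9229  0.0004]
 [ 0.0009  0.0001 -1.    ]]
{'fx': 280.88935309879525, 'fy': 280.88935309879525, 'cx': 322.1899451458936, 'cy': 194.76637867928684, 'hand_eye': array([[-0.0004,  0.9629,  0.2699,  0.0683],
       [ 1.    ,  0.0001,  0.0008,  0.0006],
       [ 0.0007,  0.2699, -0.9629,  0.0309],
       [ 0.    ,  0.    ,  0.    ,  1.    ]])}
319.7011125302625 204.4840193620116
319.87039463280644 265.9546123081341
```

View pics/w1.png

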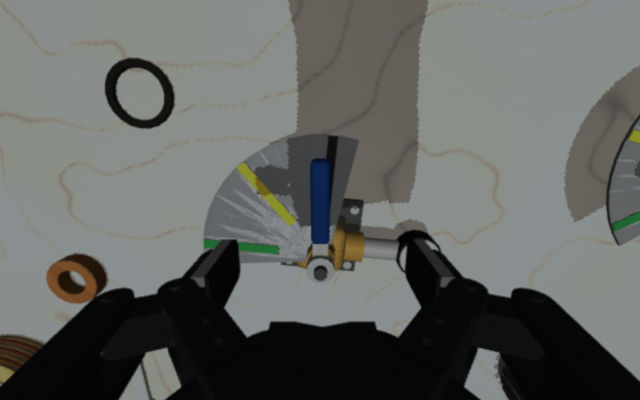

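The wrist view shows the blue lever vertical at (320,200) and the hub at (320,270), both where predicted, with the open fingers on either side. Next: descend and pinch.

>>> play_rows(
  series=[
    [[0,-0.1,-2.5],0,6],
    [[0,0,-2.5],0,6],
    [[0,0,-2.5],0,6],
    [[0,0,-1.5],0,6],
    [[0,0,-0.9],0,6],
    [[0,0,0],0,6],
    [[0,0,0],0,1.2],
    [[0,0,0],0,1.2],
    [[0,0,0],0,1.2],
    [[0,0,0],0,1.2],
    [[0,0,0],0,1.2],
    [[0,0,0],0,1.2],
  ],
  squeeze=30,
)

```text
clock: 3.9
position: [0.4761, -0.1776, 0.2462]
tool_rot: [[-0.923, 0.385, 0.001], [0.385, 0.923, -0.001], [-0.001, -0.0, -1.0]]
contact_force: [-2.3, -1.0, 5.0]
opening: 0.0153
grasp_force: 31.2
```

```bash
python3 -c "
from h import *
p=arm.state()['position'][:2];a=np.array([.5357,-.203]);v=p-a;r=np.hypot(*v);th=np.arctan2(v[1],v[0])+np.linspace(0,.688,11)
print(r,np.degrees(th[0]));print(np.diff(np.c_[np.cos(th),np.sin(th)]*r*100,axis=0))"
```

```text
0.06481197289364057 156.91573352303374
[[-0.1606 -0.4159]
 [-0.1316 -0.4259]
 [-0.102  -0.434 ]
 [-0.0719 -0.44  ]
 [-0.0415 -0.4439]
 [-0.0109 -0.4457]
 [ 0.0197 -0.4454]
 [ 0.0503 -0.443 ]
 [ 0.0806 -0.4385]
 [ 0.1106 -0.4319]]
```

>>> play_rows(
  series=[
    [[-0.16,-0.42,0],0.069,1.2],
    [[-0.13,-0.43,0],0.069,1.2],
    [[-0.1,-0.43,0],0.069,1.2],
    [[-0.07,-0.44,0],0.069,1.2],
    [[-0.04,-0.44,0],0.069,1.2],
    [[-0.01,-0.45,0],0.069,1.2],
    [[0.02,-0.45,0],0.069,1.2],
    [[0.05,-0.44,0],0.069,1.2],
    [[0.08,-0.44,0],0.069,1.2],
    [[0.11,-0.43,0],0.069,1.2],
    [[0,0,0],0,1.2],
    [[0,0,0],0,1.2],
  ],
)

```text
clock: 5.4
position: [0.4736, -0.2213, 0.2463]
tool_rot: [[-0.957, -0.291, 0.001], [-0.291, 0.957, -0.001], [-0.0, -0.001, -1.0]]
contact_force: [-1.8, -2.6, 5.8]
opening: 0.0151
grasp_force: 30.7
```

>>> play_rows(
  series=[
    [[0,0,0],0,5],
    [[0,0,0],0,5],
    [[0,0,0],0,5],
    [[0,0,0],0,5],
    [[0,0,1],0,5],
    [[0,0,2.5],0,5],
    [[0,0,4],0,5],
    [[0,0,4],0,5],
    [[0,0,4],0,5],
    [[-4,0,0],0,5],
    [[0,0,0],0,5],
    [[0,0,0],0,5],
  ],
)

```text
clock: 6.9
position: [0.4336, -0.2211, 0.4012]
tool_rot: [[-0.957, -0.291, 0.001], [-0.291, 0.957, -0.0], [-0.001, -0.0, -1.0]]
contact_force: [0.5, 1.0, -0.5]
opening: 0.0499
grasp_force: 0.0
```

```bash
python3 -c "
from h import *
img=imaging.grab_frame('scene');cv2.imwrite('pics/s2.png',img)
for c,z in(('blue',.092),('green',.057)):
    try:
        R=line('scene',img,c,(165,190,310,280),z);print(c,*R,np.degrees(np.arctan2(*R[1][::-1])))
    except Exception as e: print(e)
s=arm.state();print(s['position'],s['contact_force'],s['joint_vel'])"
```

```text
blue [ 0.4747 -0.221 ] [0.9566 0.2915] 242 [206.095  224.0909] 16.945229
green [ 0.4977 -0.2736] [0.4695 0.8829] 167 [191.3832 257.982 ] 61.995575
[ 0.4338 -0.2211  0.4009] [-0.3193 -0.0229  0.3019] [ 0.0043  0.0121  0.0008 -0.0013  0.0008 -0.0015]
```

View pics/s2.png

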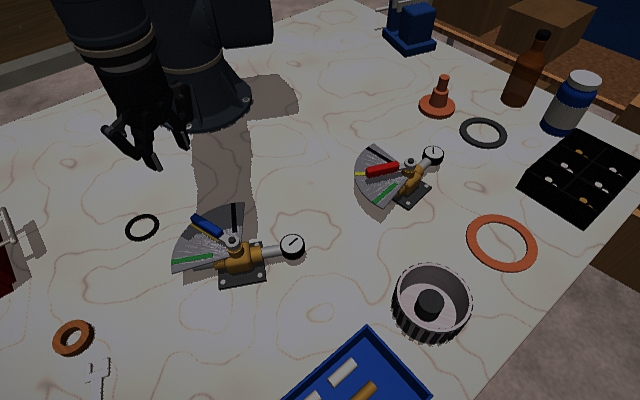

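The blue lever, centred at (206,224), lies over the yellow mark: it measures 16.9° against the mark's 16.6–16.9°. The red lever near (382,170) hasn't moved, and the gripper is clear of everything.

```bash
python3 -c "
from rig import workorder
print(workorder.close_job())"
```

```text
the job is handed in; nothing more can be done
None
```

The blue valve is half open: its lever measures within about 0.5° of the yellow mark and has been released, the red lever was not touched, and the job is handed in at about 7 s of the 29 s limit (no verdict was returned).

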